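Sweep the rib offcuts into the dustpan

ROBOT

A 6-joint arm with a two-finger parallel gripper is mounted at the origin on the work surface. World frame = base frame: x ahead of the robot, y to its left, z up, the work surface at z = 0. Lengths are in m, angles in rad, forces in N, time in s.
With the tool pointing down it reaches from about 0.4 to 0.825 m from the base axis. Payload 7 kg.
Tool frame: the origin (TCP) lies at the centre of the arm's flange, where the gripper is bolted on; the fingertips stand 178 mm ahead of it and the grasp point (between the pads) lies 159 mm ahead of it; z points along the fingers, y is the direction in which the jaws open and shut (so a half turn about z gives the same grasp; the last joint's range is limited). The gripper opens to 88 mm and grips with 3 to 60 N. Pads are 19 mm wide; open, the fingers measure 130 mm over their backs; the gripper's body (78 mm by 193 mm) begins 47 mm behind the grasp point.
Start: joints at [1.518, 0.359, 0.012, 0, -1.224, -0.288], TCP at [0.226, 0.636, 0.405] pointing down, gripper open.
Joint ranges: [-3.07, 3.07], [-1.43, 2.12], [-1.02, 1.25], [-3.03, 1.67], [-3.05, -0], [-3.03, 3.03]. Speed limits (rad/s): [2.39, 2.39, 3.01, 3.14, 3.14, 3.14].

INTERFACE

Orientations are given as [roll, pitch, yaw] about the fixed x, y, z axes, in that order (R = Rz(yaw) Ry(pitch) Rx(roll)).
In Python, from station import * gives the robot as it stands.
- The arm moves only by the tool send_rows, never from a script. Its argument "motion" is a list of rows, each an object with "offset": the shift along the tool's x, y, z in cm, a list of three; "turn": the turn about the tool's z in degrees. In form: [{"offset": [x, y, z], "turn": turn}, ...]. A call has 1 to 8 rows; each row is the pose to reach, as a shift and turn from the pose commanded when the call began, along the tool's axes at that moment; what a row does not reach only later rows make up. A row lasts 1/10 s, in which the tool goes at most 50 mm and 8.59 degrees, less where a joint would pass 70% of its speed; a pose out of reach is approached as far as the arm can. A call with a gripper value outside its range is refused whole. "hand" is the opening, from -1 (shut) to 1 (fully open), set as the call begins (left out, the last holds). The fingers move at their own pace and stop on an object; "squeeze" is the grip in N (left out, the last holds). Time passes only in rows, so rows that repeat a pose let the fingers close. It gives the time, the measured TCP pose, the force and the opening at its end, in the units of the state.
- get_state(): the state, without advancing time (a new reading comes with each control period).
- grab_frame(name): name is "side" or "top"; returns a dict with "frame" (420x560x3 uint8, blue, green, red), "range_z" (420x560 float32, m along the optical axis (not along the pixel's ray), 0 where there is no reading), "vertical_fov" (degrees; the focal length in pixels is half the picture's height over the tangent of half this angle, whatever the lens; pixels are square), "cx", "cy" (the principal point, pixels), "cam_to_world" (4x4, takes a point from camera to world coordinates). Camera axes: x right, y up, looking along -z (the intrinsics and any distortion apply to the point x, -y, -z); pixel columns grow to the right and rows downward; lengths in m; the calibration is good to about 2 mm. A picture is of the moment at which its call begins.
- job_done(): hands the job in, once; it reports no verdict.
The state is a dict: "t": time; "q": joint angles; "qd": joint speeds; "joint_efforts": joint torques, N m; "eef_pos": TCP position; "ee_rot": TCP orientation; "force": force on the tool from outside, world axes, zero at the start; "moment": the same for the moment, N m; "width": finger opening in m.
Only numpy, scipy, OpenCV 4.12 (cv2) and the standard library are available. Lean on these libraries where they do the work, as an engineer would, in place of code of your own. Each camera call takes 0.05 s, during which the arm holds its last target. There are 200 camera calls.

TASK

Clear the bench: with the fingertips, sweep the three wooden offcuts (stick, square and round plug) along the bench and over the lip of the blue dustpan, until each lies well inside on its flat floor, wholly past the sloping lip. Only push them, never lift them, and leave the glue jar that stands among them, the red pin box and the yellow tape roll where they are.

Things in the scene. Friction and masses are not known exactly. Their poses are not given: they have to be found in the camera images.
- dustpan: Wide blue sheet-metal dustpan, fixed to the bench. Origin on the bench at the middle of the front edge of its open mouth; its +y axis points level into the pan, its x axis runs along the front edge. Inside 320 mm wide (x -160 to +160), 170 mm deep (y 0 to 170). A bare-metal lip slopes up from 0 at y = 0 to 2.5 mm at y = 25 mm. The mouth faces the robot's right (-y), turned up to 0.25 rad.
- pan_floor (a point): Middle of the dustpan's flat floor, 2.5 mm above the bench, 98 mm behind the front edge; same axes as the dustpan. The flat floor runs from 25 to 170 mm behind the front edge. Side walls 3 mm thick start 20 mm behind the front edge, 30 mm high, 50 mm in the rear half; the back wall is 50 mm high, with a round wooden handle behind it.
- stick_mid (a point): Centre of the stick offcut: loose pale wooden stick 70 x 24 x 22 mm (its x, y, z), about 20 g, lying flat on the bench (centre 11 mm up), its long x axis within 0.5 rad of the world x axis at the start.
- square_mid (a point): Centre of the square offcut: loose dark wooden block 38 x 38 mm and 20 mm high (centre 10 mm up), about 18 g, at any yaw.
- disc_mid (a point): Centre of the round plug: loose plywood disc 42 mm in diameter and 18 mm high (centre 9 mm up), lying flat, about 18 g.
- jar: Glue jar, amber glass with a green cap, 42 mm in diameter, 50 mm high, loose, standing upright among the offcuts; origin at the centre of its underside. To be left alone. Offcuts and jar stand in four lanes side by side, in any order, their centres at least 55 mm apart along world x.
- pinbox: Open red box of pins, 120 x 80 mm and 35 mm high, loose, on the robot's right; origin at the centre of its underside. To be left alone.
- tape: Yellow roll of tape lying flat, 72 mm in diameter, 24 mm high, loose, on the robot's right; origin at the centre of its underside. To be left alone.

How it is judged:
By the outcome, as a careful person would: the job done as asked, in the order asked, and still so for the second after the job is handed in, with the robot touching nothing.
It also fails if it takes over 70 s, if anything falls off the work surface, if the arm or the gripper's body presses on something with over 40 N, if the wrist force passes 120 N, or if a joint passes its speed limit or range.

## Working session

There is one attempt and no reset: what is moved stays moved. The work goes in short steps, Python scripts to look and compute and a tool call to move; the robot and the scene stay as the last step left them, time stands still between calls to the robot, and variables do not carry over. Pictures are saved under pics/ and viewed, about 8 in all and at most 12, crops included, and the job is handed in when it is done.

Besides the shell and the picture viewer there is one more tool, called after "Request:" in YAML: its name, and indented under it one key for each argument. send_rows: Moves the arm, as the interface text tells. Its arguments: {"type":"object","properties":{"motion":{"type":"array"},"hand":{"type":"number"},"squeeze":{"type":"number"}},"required":["motion"]}

```bash
mkdir -p pics; ls; python3 - <<'E'
from station import *
import cv2,numpy as np
s=get_state(); print({k:np.round(v,3) for k,v in s.items()})
for n in("top","side"):
    f=grab_frame(n); cv2.imwrite(f"pics/{n}0.png",f["frame"]); print(n,{k:(np.round(v,3).tolist() if not isinstance(v,dict) else v) for k,v in f.items() if k not in("frame","range_z")})
E
```

```text
pics
{'t': np.float64(0.0), 'q': array([ 1.518,  0.359,  0.011, -0.   , -1.224, -0.288]), 'qd': array([-0.001,  0.001, -0.002, -0.   ,  0.001,  0.002]), 'joint_efforts': array([ 1.0000e-03, -5.8272e+01,  2.9305e+01,  6.9970e+00,  7.0000e-03,
       -0.0000e+00]), 'eef_pos': array([0.226, 0.636, 0.404]), 'ee_rot': array([ 3.14 , -0.   , -0.341]), 'force': array([-0.153, -0.238,  0.722]), 'moment': array([ 0.009, -0.021,  0.034]), 'width': np.float64(0.087)}
top {'vertical_fov': 49.698, 'cx': 278.148, 'cy': 213.006, 'cam_to_world': [[-0.022, 0.985, -0.171, 0.419], [-1.0, -0.024, -0.011, -0.039], [-0.015, 0.171, 0.985, 0.904], [0.0, 0.0, 0.0, 1.0]]}
side {'vertical_fov': 46.6, 'cx': 280.931, 'cy': 213.949, 'cam_to_world': [[0.983, 0.11, -0.15, 0.351], [-0.186, 0.614, -0.767, -0.969], [0.007, 0.782, 0.624, 0.796], [0.0, 0.0, 0.0, 1.0]]}
```

View pics/top0.png

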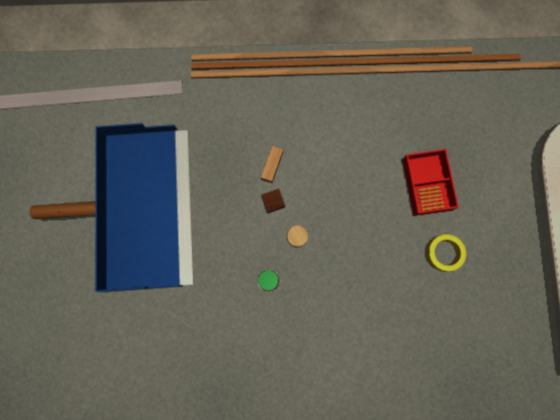

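View pics/side0.png

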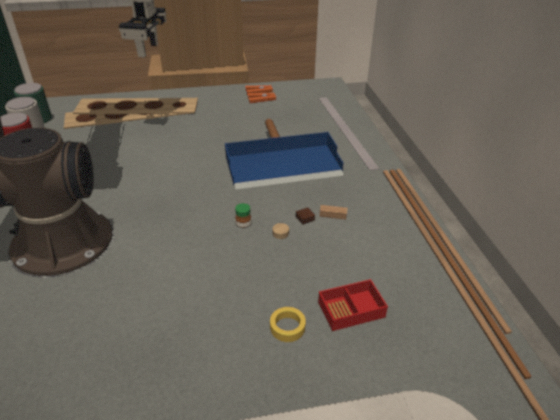

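The top view shows the stick near (272,164), the square (273,201), the disc (298,236), the jar's green cap (268,281), the pan lip at columns 178–190, the pin box (431,182) and the tape (447,253). The side view agrees with that layout, and the arm is clear of all of them.

```bash
cat > h.py <<'E'
from station import *
import cv2,numpy as np
def ray(f,uv,z):
    uv=np.atleast_2d(np.float64(uv)); F=210/np.tan(np.radians(f["vertical_fov"]/2)); M=np.array(f["cam_to_world"])
    d=np.c_[(uv[:,0]-f["cx"])/F,-(uv[:,1]-f["cy"])/F,-np.ones(len(uv))]@M[:3,:3].T
    return (M[:3,3]+d*((z-M[2,3])/d[:,2])[:,None])[:,:2]
def blob(f,mask,z,lo=60):
    cs=[c for c in cv2.findContours(mask.astype(np.uint8),0,1)[0] if cv2.contourArea(c)>lo]
    out=[]
    for c in cs:
        w=(ray(f,c[:,0],z)).astype(np.float32); r=cv2.minAreaRect(w); m=cv2.moments(c)
        out.append(dict(px=[round(m['m10']/m['m00']),round(m['m01']/m['m00'])],rect=np.round(r[0],4).tolist(),size=np.round(r[1],3).tolist(),ang=round(r[2],1),box=np.round(cv2.boxPoints(r),3).tolist()))
    return out
def look(f):
    hsv=cv2.cvtColor(f["frame"],cv2.COLOR_BGR2HSV); H,S,V=cv2.split(hsv)
    wood=((H<20)&(S>90)&(V>40)|(H<15)&(S>110)&(V>25))
    return dict(wood=blob(f,wood,.02),green=blob(f,(H>45)&(H<80)&(S>150),.05),yellow=blob(f,(H>20)&(H<35)&(S>150),.024),lip=blob(f,(S<60)&(V>150),0.001,300),blue=blob(f,(H>100)&(H<130)&(S>100),.0025,300))
E
python3 - <<'E'
from h import *
f=grab_frame("top")
for k,v in look(f).items():
    for b in v: print(k,b['px'],b['rect'],b['size'],b['ang'],b['box'] if k in('lip','blue','wood') else '')
z=f["range_z"]; M=np.array(f["cam_to_world"])
for u,v in [(272,164),(273,201),(298,236),(268,281),(230,200),(150,200)]:
    zz=z[v,u];F=210/np.tan(np.radians(f["vertical_fov"]/2));print(u,v,np.round(M[:3,:3]@[(u-f["cx"])/F*zz,-(v-f["cy"])/F*zz,-zz]+M[:3,3],3))
g=grab_frame("side")
for k,v in look(g).items():
    if k!='blue':
        for b in v: print('side',k,b['px'],b['rect'],b['size'],b['ang'])
E
```

```text
wood [297, 236] [0.5267, -0.0649] [0.039, 0.041] 88.6 [[0.5049999952316284, -0.08399999886751175], [0.546999990940094, -0.08500000089406967], [0.5479999780654907, -0.04600000008940697], [0.5059999823570251, -0.04500000178813934]]
wood [62, 210] [0.5888, 0.4036] [0.029, 0.13] 2.6 [[0.5720000267028809, 0.46799999475479126], [0.5770000219345093, 0.33799999952316284], [0.6060000061988831, 0.33899998664855957], [0.6000000238418579, 0.4690000116825104]]
wood [273, 200] [0.5984, -0.0186] [0.039, 0.038] 17.4 [[0.5740000009536743, -0.006000000052154064], [0.5849999785423279, -0.0430000014603138], [0.6230000257492065, -0.03099999949336052], [0.6110000014305115, 0.004999999888241291]]
wood [430, 182] [0.6295, -0.3323] [0.128, 0.094] 7.0 [[0.5600000023841858, -0.2939999997615814], [0.5720000267028809, -0.3869999945163727], [0.6990000009536743, -0.3709999918937683], [0.6869999766349792, -0.27799999713897705]]
wood [271, 164] [0.6737, -0.0176] [0.026, 0.074] 69.7 [[0.6349999904632568, -0.017000000923871994], [0.7039999961853027, -0.041999999433755875], [0.7129999995231628, -0.017999999225139618], 
[... 1515 characters left out ...]
 6.8
side wood [280, 230] [0.5239, -0.0775] [0.049, 0.035] 79.8
side wood [305, 215] [0.5978, -0.0295] [0.041, 0.05] 13.3
side wood [333, 212] [0.6711, -0.0281] [0.046, 0.067] 70.4
side wood [461, 279] [0.8888, -0.2533] [0.765, 0.053] 89.9
side wood [271, 128] [0.5902, 0.4389] [0.027, 0.119] 2.0
side wood [16, 127] [-0.2284, 0.5966] [0.105, 0.086] 31.9
side wood [125, 110] [0.1344, 0.6316] [0.208, 0.433] 81.5
side wood [260, 93] [0.5965, 0.7074] [0.151, 0.102] 89.1
side wood [170, 46] [0.2852, 1.4085] [1.634, 1.202] 0.0
side yellow [287, 324] [0.4853, -0.3636] [0.079, 0.066] 79.6
side lip [384, 409] [0.5814, -0.5437] [0.053, 0.388] 79.5
side lip [288, 179] [0.5971, 0.1624] [0.314, 0.023] 2.4
```

The measured sizes match the ones given: stick 74×26 mm, square 39×38 mm, disc about 41 mm, pan 319 mm wide. The pan's front-edge middle is at about (0.597, 0.151) with yaw of about 0.047 rad. My plan is to open the fingers to a 24 mm gap, line the tool up with the pan at yaw -87.3°, and push along tool -x with the tips at about z = 7 mm. I'll do stick, square, disc in that order.

```bash
cat >> h.py <<'E'
from scipy.spatial.transform import Rotation as Ro
def to(x,y,z,yaw=-87.3):
    s=get_state(); R=Ro.from_euler('xyz',s["ee_rot"]).as_matrix()
    o=R.T@(np.array([x,y,z])-s["eef_pos"])*100
    print("t",round(float(s["t"]),2),"offset",np.round(o,1),"turn",round(((np.degrees(s["ee_rot"][2])-yaw+180)%360)-180,1))
E
python3 -c "
from h import *
to(.45,.22,.36);to(.678,-.10,.30)"
```

```text
t 0.2 offset [35.1 31.7  4.4] turn 67.8
t 0.2 offset [67.2 54.2 10.5] turn 67.8
```

Request:
send_rows:
  motion:
    - {"offset":[67.2,54.2,10.5],"turn":67.8}
    - {"offset":[67.2,54.2,10.5],"turn":67.8}
    - {"offset":[67.2,54.2,10.5],"turn":67.8}
    - {"offset":[67.2,54.2,10.5],"turn":67.8}
    - {"offset":[67.2,54.2,10.5],"turn":67.8}
    - {"offset":[67.2,54.2,10.5],"turn":67.8}
    - {"offset":[67.2,54.2,10.5],"turn":67.8}
    - {"offset":[67.2,54.2,10.5],"turn":67.8}
  hand: -0.455

```text
t: 1.0
eef_pos: [0.4342, 0.296, 0.3564]
ee_rot: [-3.141, 0.0, -1.53]
force: [1.3, 0.9, 0.2]
width: 0.0296
```

```bash
python3 -c "
from h import *
to(.678,-.10,.30)"
```

```text
t 1.0 offset [ 40.6 -22.7   5.6] turn -0.4
```

Request:
send_rows:
  motion:
    - {"offset":[40.6,-22.7,5.6],"turn":0}
    - {"offset":[40.6,-22.7,5.6],"turn":0}
    - {"offset":[40.6,-22.7,5.6],"turn":0}
    - {"offset":[40.6,-22.7,5.6],"turn":0}
    - {"offset":[40.6,-22.7,5.6],"turn":0}
    - {"offset":[40.6,-22.7,5.6],"turn":0}
    - {"offset":[40.6,-22.7,5.6],"turn":0}
    - {"offset":[40.6,-22.7,5.6],"turn":0}

```text
t: 1.8
eef_pos: [0.6442, -0.0412, 0.3082]
ee_rot: [-3.142, 0.0, -1.524]
force: [1.3, 1.7, 0.5]
width: 0.0233
```

Request:
send_rows:
  motion:
    - {"offset":[0,0,0],"turn":0}
    - {"offset":[0,0,0],"turn":0}

```text
t: 2.0
eef_pos: [0.6435, -0.0408, 0.3075]
ee_rot: [3.14, -0.0, -1.527]
force: [-0.1, 0.7, -0.2]
width: 0.0239
```

```bash
python3 -c "
from h import *
to(.678,-.10,.185)"
```

```text
t 2.0 offset [ 6.1 -3.2 12.2] turn -0.2
```

Next I finish the lateral move, then descend slowly.

Request:
send_rows:
  motion:
    - {"offset":[6.1,-3.2,2],"turn":0}
    - {"offset":[6.1,-3.2,4],"turn":0}
    - {"offset":[6.1,-3.2,7],"turn":0}
    - {"offset":[6.1,-3.2,10],"turn":0}
    - {"offset":[6.1,-3.2,11.5],"turn":0}
    - {"offset":[6.1,-3.2,12.2],"turn":0}
    - {"offset":[6.1,-3.2,12.2],"turn":0}

```text
t: 2.7
eef_pos: [0.6782, -0.0979, 0.1865]
ee_rot: [3.141, -0.0, -1.523]
force: [-0.1, -0.3, 0.4]
width: 0.0239
```

```bash
python3 -c "
from h import *
to(.678,-.10,.185);to(.6635,.205,.185)
f=grab_frame('top');cv2.imwrite('pics/p1.png',cv2.resize(f['frame'][120:320,80:340],None,fx=3,fy=3))"
```

```text
t 2.7 offset [0.2 0.  0.1] turn 0.0
t 2.7 offset [-30.3   0.    0.1] turn 0.0
```

View pics/p1.png

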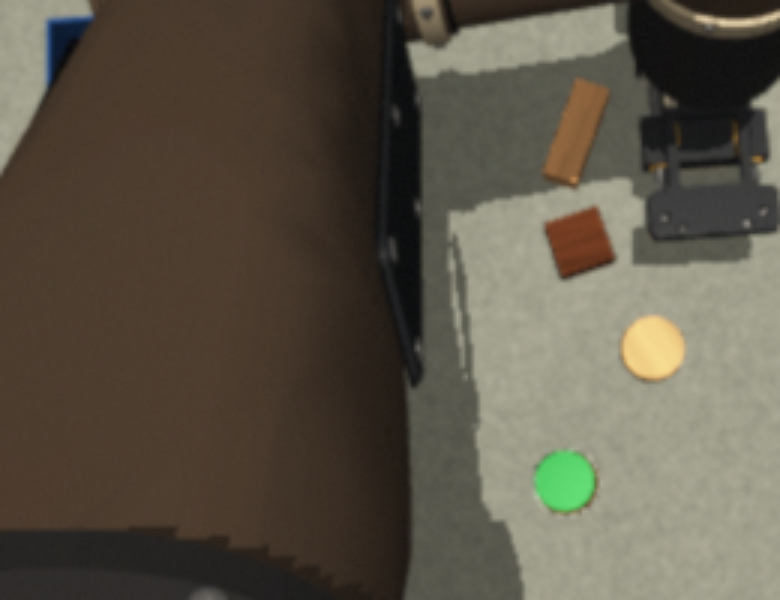

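The crop shows the gripper at (710,175), to the right of the stick (577,130), with nothing disturbed. I'll push the stick now.

Request:
send_rows:
  motion:
    - {"offset":[-2,0,0.1],"turn":0}
    - {"offset":[-4,0,0.1],"turn":0}
    - {"offset":[-5.5,0,0.1],"turn":0}
    - {"offset":[-7,0,0.1],"turn":0}
    - {"offset":[-8.5,0,0.1],"turn":0}
    - {"offset":[-10,0,0.1],"turn":0}
    - {"offset":[-12,0,0.1],"turn":0}
    - {"offset":[-14,0,0.1],"turn":0}

```text
t: 3.55
eef_pos: [0.6716, 0.0426, 0.1856]
ee_rot: [-3.142, -0.0, -1.524]
force: [-0.4, -0.1, -0.1]
width: 0.024
```

Request:
send_rows:
  motion:
    - {"offset":[-2,0,0],"turn":0}
    - {"offset":[-4,0,0],"turn":0}
    - {"offset":[-6,0,0],"turn":0}
    - {"offset":[-8.5,0,0],"turn":0}
    - {"offset":[-11,0,0],"turn":0}
    - {"offset":[-13.5,0,0],"turn":0}
    - {"offset":[-15.5,0,0],"turn":0}
    - {"offset":[-16.5,0,0],"turn":0}

```text
t: 4.35
eef_pos: [0.6637, 0.2083, 0.1855]
ee_rot: [-3.141, 0.0, -1.522]
force: [1.0, -1.1, 0.5]
width: 0.0238
```

```bash
python3 -c "
from h import *
to(.678,-.10,.185);to(.6635,.205,.185)
f=grab_frame('side');cv2.imwrite('pics/p2.png',cv2.resize(f['frame'][60:280,180:420],None,fx=2.7,fy=2.7))"
```

```text
t 4.35 offset [30.9  0.1  0. ] turn 0.1
t 4.35 offset [0.3 0.  0. ] turn 0.1
```

View pics/p2.png

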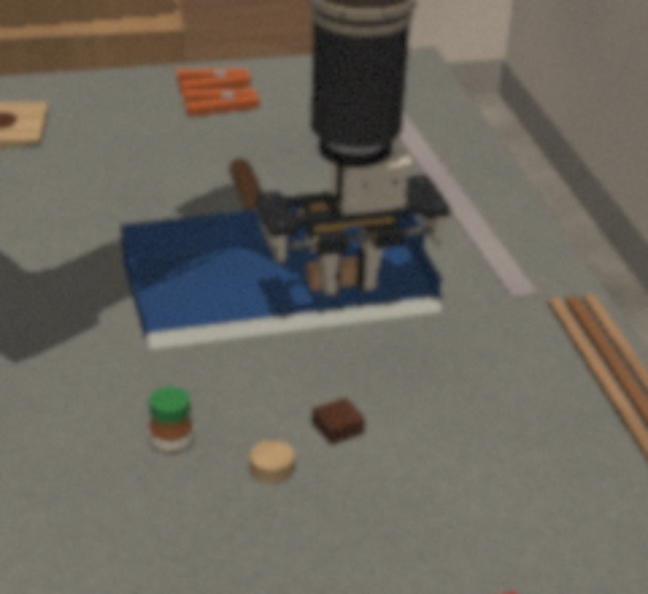

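The stick is inside the pan at crop (335,272), shifted slightly left of the fingers. The jar, disc and square haven't moved. I'll back off, lift, and travel to the square.

Request:
send_rows:
  motion:
    - {"offset":[1,0,-0.5],"turn":0}
    - {"offset":[3,0,-4],"turn":0}
    - {"offset":[6,0.5,-8],"turn":0}
    - {"offset":[11,2,-8.5],"turn":0}
    - {"offset":[16,4,-8.5],"turn":0}
    - {"offset":[21,5.5,-8.5],"turn":0}
    - {"offset":[26,6.5,-8.5],"turn":0}
    - {"offset":[31,7.6,-8.5],"turn":0}

```text
t: 5.2
eef_pos: [0.6029, -0.0998, 0.2712]
ee_rot: [-3.141, 0.0, -1.525]
force: [1.5, 0.4, 0.5]
width: 0.024
```

Request:
send_rows:
  motion:
    - {"offset":[0,0,0],"turn":0}
    - {"offset":[0,0,0],"turn":0}

```text
t: 5.4
eef_pos: [0.6034, -0.0994, 0.2709]
ee_rot: [-3.141, 0.0, -1.528]
force: [0.8, 1.1, 0.5]
width: 0.0236
```

```bash
python3 -c "
from h import *
to(.602,-.10,.185)
f=grab_frame('side')
for k in('wood','green'):
  for b in look(f)[k]:
    if .4<b['rect'][0]<.75 and -.2<b['rect'][1]<.4: print(k,b['px'],b['rect'],b['size'],b['ang'])"
```

```text
t 5.4 offset [0.1 0.1 8.6] turn -0.3
wood [280, 231] [0.5235, -0.0793] [0.053, 0.034] 79.8
wood [243, 219] [0.4407, -0.0167] [0.027, 0.036] 86.9
wood [305, 216] [0.5961, -0.0316] [0.044, 0.049] 19.5
wood [317, 182] [0.6679, 0.1098] [0.112, 0.017] 3.6
wood [301, 161] [0.6435, 0.222] [0.056, 0.036] 78.0
```

The stick is measured near (0.645, 0.225), which is in the pan. I'll descend and push the square.

Request:
send_rows:
  motion:
    - {"offset":[0.1,0.1,3],"turn":0}
    - {"offset":[0.1,0.1,6],"turn":0}
    - {"offset":[0.1,0.1,8],"turn":0}
    - {"offset":[0.1,0.1,8.6],"turn":0}
    - {"offset":[0.1,0.1,8.6],"turn":0}
    - {"offset":[-2,0.1,8.6],"turn":0}
    - {"offset":[-3.5,0.1,8.6],"turn":0}
    - {"offset":[-5,0.1,8.6],"turn":0}

```text
t: 6.25
eef_pos: [0.6014, -0.0455, 0.1858]
ee_rot: [-3.14, 0.0, -1.523]
force: [0.7, -0.8, 0.0]
width: 0.024
```

Request:
send_rows:
  motion:
    - {"offset":[-1.5,0,0],"turn":0}
    - {"offset":[-3,0,0],"turn":0}
    - {"offset":[-4.5,0,0],"turn":0}
    - {"offset":[-6,0,0],"turn":0}
    - {"offset":[-8,0,0],"turn":0}
    - {"offset":[-10,0,0],"turn":0}
    - {"offset":[-12,0,0],"turn":0}
    - {"offset":[-14,0,0],"turn":0}

```text
t: 7.05
eef_pos: [0.5942, 0.0945, 0.1845]
ee_rot: [3.141, -0.0, -1.524]
force: [0.4, -0.1, -1.0]
width: 0.0236
```

```bash
python3 -c "
from h import *
to(.587,.2,.185)
f=grab_frame('side');cv2.imwrite('pics/p3.png',cv2.resize(f['frame'][60:280,180:420],None,fx=2.7,fy=2.7))"
```

```text
t 7.05 offset [-10.6   0.2  -0. ] turn -0.0
```

View pics/p3.png

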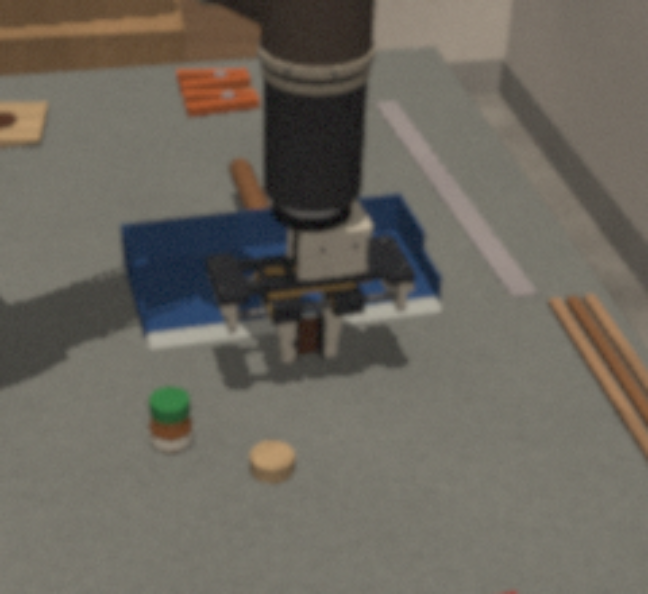

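The dark square is centred between the two fingers at crop (308,335), right at the lip. I'll carry on into the pan.

Request:
send_rows:
  motion:
    - {"offset":[-2,0,0],"turn":0}
    - {"offset":[-4,0,0],"turn":0}
    - {"offset":[-6,0,0],"turn":0}
    - {"offset":[-8,0,0],"turn":0}
    - {"offset":[-9.5,0,0],"turn":0}
    - {"offset":[-10.6,0,0],"turn":0}
    - {"offset":[-10.6,0,0],"turn":0}

```text
t: 7.8
eef_pos: [0.5895, 0.2004, 0.1845]
ee_rot: [-3.141, 0.0, -1.523]
force: [-0.0, -0.5, -0.2]
width: 0.0238
```

```bash
python3 -c "
from h import *
to(.530,-.145,.27)"
```

```text
t 7.8 offset [34.2  7.6 -8.6] turn 0.1
```

Request:
send_rows:
  motion:
    - {"offset":[1,0,-0.5],"turn":0}
    - {"offset":[3,0,-4],"turn":0}
    - {"offset":[6,0.5,-8],"turn":0}
    - {"offset":[11,2,-8.6],"turn":0}
    - {"offset":[16,4,-8.6],"turn":0}
    - {"offset":[21,5.5,-8.6],"turn":0}
    - {"offset":[26,6.5,-8.6],"turn":0}
    - {"offset":[31,7.6,-8.6],"turn":0}

```text
t: 8.6
eef_pos: [0.5284, -0.1064, 0.2713]
ee_rot: [-3.141, 0.0, -1.525]
force: [0.7, -0.3, 1.1]
width: 0.0235
```

Request:
send_rows:
  motion:
    - {"offset":[3.2,0,0],"turn":0}
    - {"offset":[3.2,0,0],"turn":0}
    - {"offset":[3.2,0,0],"turn":0}

```text
t: 8.9
eef_pos: [0.5306, -0.1373, 0.2708]
ee_rot: [-3.141, 0.0, -1.528]
force: [-0.6, 0.3, -0.5]
width: 0.024
```

```bash
python3 -c "
from h import *
to(.530,-.145,.185)
f=grab_frame('side');cv2.imwrite('pics/p4.png',cv2.resize(f['frame'][60:280,180:420],None,fx=2.7,fy=2.7))"
```

```text
t 8.9 offset [0.8 0.1 8.6] turn -0.2
```

View pics/p4.png

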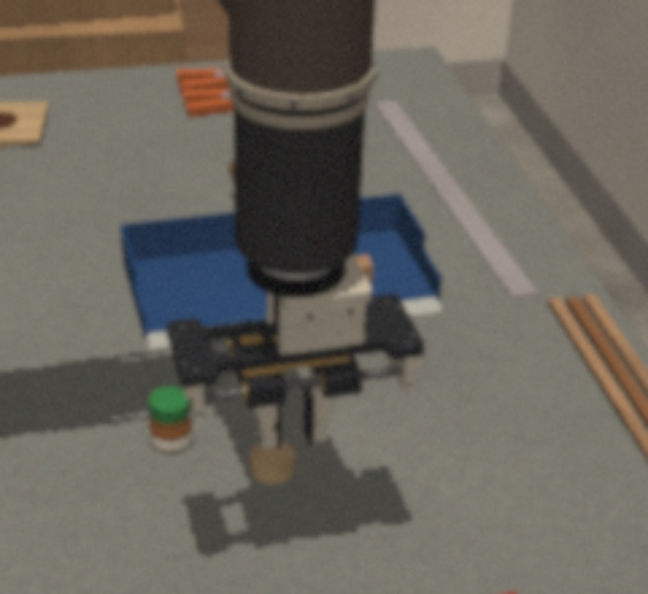

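The fingers are still about 90 mm up over the disc (272,465), and the jar hasn't moved. I'll move back by the computed offset, descend and push, then check while touching.

Request:
send_rows:
  motion:
    - {"offset":[0.8,0.2,2],"turn":0}
    - {"offset":[0.8,0.2,5],"turn":0}
    - {"offset":[0.8,0.2,7.5],"turn":0}
    - {"offset":[0.8,0.2,8.6],"turn":0}
    - {"offset":[0.8,0.2,8.6],"turn":0}
    - {"offset":[-2,0.2,8.6],"turn":0}
    - {"offset":[-4,0.2,8.6],"turn":0}
    - {"offset":[-5.5,0.2,8.6],"turn":0}

```text
t: 9.75
eef_pos: [0.5274, -0.0792, 0.1859]
ee_rot: [-3.14, 0.0, -1.523]
force: [-0.1, -0.3, -0.6]
width: 0.024
```

Request:
send_rows:
  motion:
    - {"offset":[-1.5,0,0],"turn":0}
    - {"offset":[-3,0,0],"turn":0}
    - {"offset":[-4.5,0,0],"turn":0}
    - {"offset":[-6,0,0],"turn":0}
    - {"offset":[-8,0,0],"turn":0}
    - {"offset":[-10,0,0],"turn":0}
    - {"offset":[-12,0,0],"turn":0}
    - {"offset":[-14,0,0],"turn":0}

```text
t: 10.55
eef_pos: [0.5201, 0.0605, 0.1846]
ee_rot: [3.141, -0.0, -1.524]
force: [0.8, -0.4, 0.6]
width: 0.024
```

```bash
python3 -c "
from h import *
to(.514,.2,.185)
f=grab_frame('side');cv2.imwrite('pics/p5.png',cv2.resize(f['frame'][60:280,180:420],None,fx=2.7,fy=2.7))"
```

```text
t 10.55 offset [-14.  -0.  -0.] turn -0.0
```

View pics/p5.png

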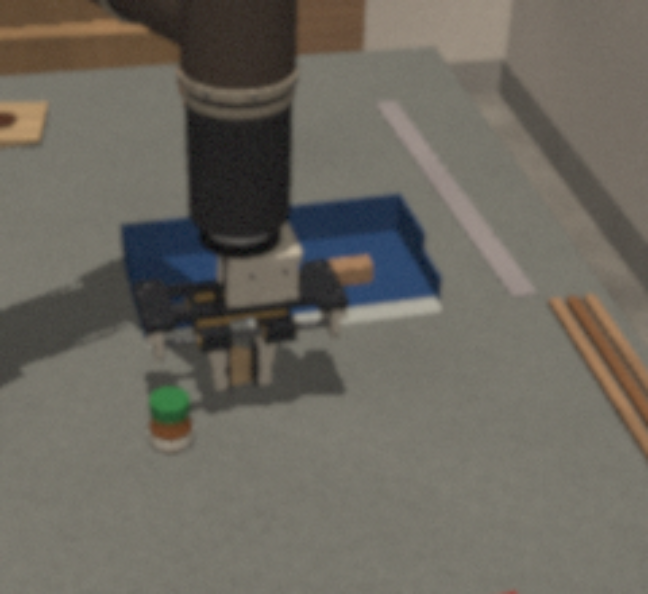

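The disc is cradled between the fingers at crop (240,365), and the jar is untouched. I'll push on, then retreat up and out of the way.

Request:
send_rows:
  motion:
    - {"offset":[-2,0,0],"turn":0}
    - {"offset":[-4,0,0],"turn":0}
    - {"offset":[-6,0,0],"turn":0}
    - {"offset":[-8,0,0],"turn":0}
    - {"offset":[-10,0,0],"turn":0}
    - {"offset":[-12,0,0],"turn":0}
    - {"offset":[-13.3,0,0],"turn":0}
    - {"offset":[-14,0,0],"turn":0}

```text
t: 11.4
eef_pos: [0.5136, 0.2003, 0.1845]
ee_rot: [-3.142, -0.0, -1.523]
force: [-0.4, -0.7, 0.6]
width: 0.0237
```

Request:
send_rows:
  motion:
    - {"offset":[0,0,0],"turn":0}
    - {"offset":[1.5,0,-0.5],"turn":0}
    - {"offset":[3,0,-4],"turn":0}
    - {"offset":[3,0,-9],"turn":0}
    - {"offset":[3,0,-14],"turn":0}
    - {"offset":[3,0,-18],"turn":0}
    - {"offset":[3,0,-20],"turn":0}

```text
t: 12.1
eef_pos: [0.5154, 0.1674, 0.3892]
ee_rot: [-3.137, 0.003, -1.525]
force: [-0.4, 0.4, -0.6]
width: 0.0238
```

```bash
python3 -c "
from h import *
to(.25,.60,.385)"
```

```text
t 12.1 offset [-44.4  24.5   0.4] turn -0.1
```

Request:
send_rows:
  motion:
    - {"offset":[-44.4,24.5,0],"turn":0}
    - {"offset":[-44.4,24.5,0],"turn":0}
    - {"offset":[-44.4,24.5,0],"turn":0}
    - {"offset":[-44.4,24.5,0],"turn":0}
    - {"offset":[-44.4,24.5,0],"turn":0}
    - {"offset":[-44.4,24.5,0],"turn":0}
    - {"offset":[-44.4,24.5,0],"turn":0}
    - {"offset":[-44.4,24.5,0],"turn":0}

```text
t: 12.9
eef_pos: [0.3053, 0.5099, 0.3849]
ee_rot: [3.141, 0.0, -1.525]
force: [0.7, 1.0, 0.1]
width: 0.024
```

Request:
send_rows:
  motion:
    - {"offset":[-8,5,0],"turn":0}
    - {"offset":[-8,5,0],"turn":0}
    - {"offset":[-8,5,0],"turn":0}
    - {"offset":[-8,5,0],"turn":0}

```text
t: 13.3
eef_pos: [0.2523, 0.5871, 0.3839]
ee_rot: [3.141, -0.002, -1.524]
force: [0.1, 0.2, -0.6]
width: 0.0237
```

```bash
python3 -c "
from h import *
f=grab_frame('top');cv2.imwrite('pics/p6.png',f['frame'])
for k,v in look(f).items():
  for b in v:
    if b['rect'][0]<.76 and k!='blue': print(k,b['px'],b['rect'],b['size'],b['ang'],b['box'])"
```

```text
wood [148, 247] [0.5109, 0.2271] [0.041, 0.039] 45.2 [[0.4819999933242798, 0.22599999606609344], [0.5099999904632568, 0.1979999989271164], [0.5400000214576721, 0.2280000001192093], [0.5120000243186951, 0.25600001215934753]]
wood [62, 210] [0.5887, 0.4036] [0.029, 0.13] 2.6 [[0.5709999799728394, 0.46799999475479126], [0.5770000219345093, 0.33799999952316284], [0.6060000061988831, 0.33899998664855957], [0.6000000238418579, 0.4690000116825104]]
wood [147, 207] [0.5902, 0.2319] [0.038, 0.037] 5.1 [[0.5699999928474426, 0.24899999797344208], [0.5730000138282776, 0.21199999749660492], [0.6110000014305115, 0.2150000035762787], [0.6069999933242798, 0.25200000405311584]]
wood [148, 174] [0.6589, 0.2332] [0.072, 0.026] 1.4 [[0.6230000257492065, 0.2460000067949295], [0.6230000257492065, 0.21899999678134918], [0.6949999928474426, 0.22100000083446503], [0.6940000057220459, 0.24699999392032623]]
wood [430, 182] [0.6295, -0.3323] [0.128, 0.094] 7.0 [[0.5600000023841858, -0.2939999997615814], [0.5720000267028809, -0.3869999945163727], [0.6990000009536743, -0.3709999918937683], [0.6869999766349792, -0
[... 238 characters left out ...]
999999776482582]]
yellow [446, 253] [0.4875, -0.3504] [0.076, 0.07] 88.7 [[0.4519999921321869, -0.3869999945163727], [0.5210000276565552, -0.3889999985694885], [0.5230000019073486, -0.31299999356269836], [0.45399999618530273, -0.31200000643730164]]
lip [184, 209] [0.5964, 0.1637] [0.319, 0.025] 2.7 [[0.43700000643730164, 0.16899999976158142], [0.43799999356269836, 0.14300000667572021], [0.7559999823570251, 0.1589999943971634], [0.7549999952316284, 0.18400000035762787]]
lip [553, 185] [0.5898, -0.5785] [0.032, 0.32] 82.8 [[0.42899999022483826, -0.5740000009536743], [0.7459999918937683, -0.6150000095367432], [0.7509999871253967, -0.5830000042915344], [0.43299999833106995, -0.5419999957084656]]
```

View pics/p6.png

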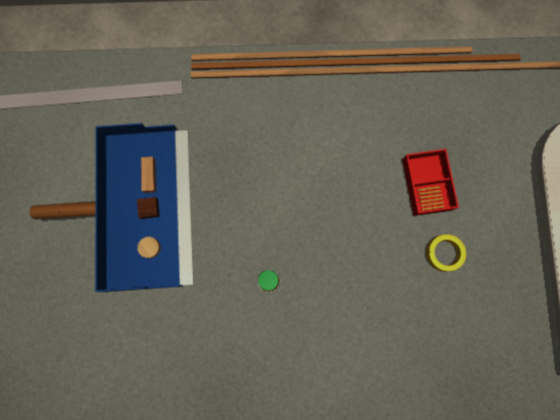

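The final picture shows all three offcuts flat in the pan: stick (148,174), square (147,207) and disc (148,247), about 30 mm or more past the lip. The jar, box and tape are where they were, so I'll hand it in.

```bash
python3 -c "
from station import *
print(job_done())"
```

```text
the job is handed in; nothing more can be done
None
```

All three offcuts are in the dustpan, and I handed the job in after about 13.4 s of robot time. I swept them in the order stick, square, disc, using the part-open fingertips and only pushing.

- **Offcuts:** in the last top view the centres were stick (0.659, 0.233), square (0.590, 0.232) and disc (0.511, 0.227). Their trailing edges were about 30 to 40 mm past the inner end of the lip.
- **Left alone:** the jar read within 1 mm of its first position, and the pin box and tape read exactly as before.
- **Forces:** the wrist force readings stayed below about 2 N.
- **Disagreements:** none of the checks failed. The side camera put the pieces about 10 mm nearer in y than the top camera before the pushes, because side faces are included in its masks. I used the top view for positions.

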